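# Set up the bolt checking stage

### The job

Set the ball-footed stage gently onto the grey base so that its three feet settle fully home in the cone, groove and flat seats, and let go of it. Then lay the steel template on the stage with its small hole over the stage's pin, sliding it as needed until it drops flat, and lastly put the hex-headed bolt from the wooden stand down through the template's large hole and the stage's hole below it until its head rests on the template. Leave the two dome-headed bolts in the stand and do not disturb the spanner.

Things in the scene. Friction and masses are not known exactly. Their poses are not given: they have to be found in the camera images.
- base: Fixed kinematic base: grey slab 170 (x) x 190 (y) x 20 mm on the counter; origin at counter height, slab centred at x = -5 mm. Three polished, slippery steel seats stand on the slab's top: an eight-sided cone cup at (48, 0), a V groove at (-58, +72), a flat pad at (-58, -72) mm.
- cone_seat (a point): Where the ball foot's centre lies when home in the cone cup, 33 mm above the counter, 2 mm below the rim. The cup is 34 mm wide outside, 15 mm tall, its mouth 21 mm wide with steep sides.
- groove_seat (a point): Where the ball foot's centre lies when home in the V groove, 33 mm above the counter. The groove is 40 mm long and points at the cone; same profile as the cone: 34 mm wide outside, 15 mm tall, mouth 21 mm.
- flat_seat (a point): Where the ball foot's centre lies over the flat round pad, 33 mm above the counter. The pad is 30 mm across and 5 mm tall.
- stage: Loose aluminium stage, 0.6 kg: plate 150 (x) x 170 (y) x 8 mm centred at x = -5 mm, on three 16 mm steel balls. Origin level with the balls' lowest points; plate underside at z = 22, top at 30 mm. Feet at (48, 0) for the cone, (-58, 72) for the groove, (-58, -72) for the pad: it fits one way only, axes as the base's. On top: rib, pin at (-57, 42), 28 mm through hole at (-57, -42).
- stage_grip (a point): Centre of the stage's grip rib, an upright aluminium block 36 (x) x 14 (y) x 40 mm tall on the plate top, near the stage's centre of mass: 50 mm above the lowest points of the feet, 20 mm below the rib's top. Axes as the stage's; grip it across y.
- stage_home (a point): Point on the base where point stage_grip comes to lie, with the same axes, when the stage is fully settled (75 mm above the counter).
- pin_foot (a point): Foot of the stage's locating pin, on the stage's top face: steel, 12 mm diameter, 14 mm tall, the top 5 mm tapering to 5 mm across. Axes as the stage's.
- template: Loose steel template, 0.3 kg: flat bar 44 (x) x 130 (y) x 6 mm, lying on the counter; origin at the centre of its underside. Small hole (15 mm) at (0, 42), large hole (19 mm) at (0, -42) mm, both through. On the stage its axes match the stage's: the small hole goes over the pin and the large one lies over the stage's hole.
- template_grip (a point): Centre of the template's grip tab, an upright block 12 (x) x 24 (y) x 38 mm tall in the middle of the template: 25 mm above the template's underside, 19 mm below the tab's top. Axes as the template's; grip it across x.
- small_hole (a point): Centre of the template's small hole, level with the underside.
- large_hole (a point): Centre of the template's large hole, level with the top face.
- hex_bolt: Loose brass bolt, about 0.15 kg, with a tall hexagonal head; origin at the centre of the lower end of its shank, z along the shank to the head. Shank 16 mm diameter, 32 mm long, bevelled at the end; head 26 mm across flats, 30 mm across corners, 22 mm tall. It starts upright, head up, in any of the stand's three holes.
- hex_bolt_head (a point): Centre of the hex head, 11 mm above its bearing face.
- hex_bolt_seat (a point): Centre of the bearing face under the hex head, 32 mm above the lower end of the shank.
- stand: Fixed wooden bolt stand, 60 (x) x 150 (y) x 34 mm tall, origin at the centre of its underside. Three holes of 18 mm diameter and 22 mm depth in a row along its y axis at y = -48, 0 and 48 mm; a bolt's bearing face is 10 mm above the stand's top, 44 mm above the counter.
- dome_bolt_a_head (a point): Middle of the low domed head (34 mm wide, 9 mm tall) of a brass bolt that stays in the stand.
- dome_bolt_b_head (a point): The same on the second dome-headed bolt.
- spanner_grip (a point): Grip of a loose steel spanner 180 mm long that lies on the counter beyond the work; to be left alone.
There are look-alikes about, which are no part of the job. Leave any blue or pink look-alike of the hex_bolt alone.

How it is judged:
By the outcome, as a careful person would: the job done as asked, in the order asked, and still so for the second after the job is handed in, with the robot touching nothing.
It also fails if it takes over 58 s, if anything falls off the work surface, if the arm or the gripper's body presses on something with over 40 N, if the wrist force passes 120 N, or if a joint passes its speed limit or range.

### The arm

A 7-joint arm with a two-finger parallel gripper is mounted at the origin on the work surface. World frame = base frame: x ahead of the robot, y to its left, z up, the work surface at z = 0. Lengths are in m, angles in rad, forces in N, time in s.
With the tool pointing down it reaches from about 0.425 to 1.025 m from the base axis. Payload 9.4 kg.
Tool frame: the origin (TCP) lies on the centre line of the jaws, within the pads' length; the fingertips stand 19 mm ahead of it and the grasp point (between the pads) is the TCP; z points along the fingers, y is the line along which they close (so a half turn about z gives the same grasp; the last joint's range is limited). The gripper opens to 85 mm and grips with 20 to 120 N. Pads are 22 mm wide; open, the fingers measure 114 mm over their backs; the gripper's body (76 mm by 85 mm) begins 54 mm behind the grasp point. The pads swing forward as they close: fully open they stand 13 mm farther back than shut.
Start: joints at [-1.312, 0.599, -0.003, 1.599, 0.002, 0.943, -0.08], TCP at [0.239, 0.685, 0.25] pointing down, gripper open.
Joint ranges: [-2.57, 2.57], [-0.35, 1.97], [-1.29, 1.29], [0.11, 2.56], [-1.05, 4.19], [0.11, 1.86], [-2.63, 2.63]. Speed limits (rad/s): [2.22, 2.22, 3.01, 3.01, 3.14, 3.14, 3.14].

### API

Orientations are given as [roll, pitch, yaw] about the fixed x, y, z axes, in that order (R = Rz(yaw) Ry(pitch) Rx(roll)).
In Python, from workcell import arm gives the robot as it stands.
- The arm moves only by the tool send_rows, never from a script. Its argument "steps" is a list of rows, each a list of 6 numbers: the shift along the tool's x, y, z in cm, then the turn, a rotation vector about the tool's x, y, z in degrees. A call has exactly 8 rows; each row shifts and turns the commanded pose from where the row before left it, along the tool's axes as they then stand; what a row does not reach is not made up. A row lasts 1/10 s, in which the tool goes at most 50 mm and 8.59 degrees, less where a joint would pass 70% of its speed; a pose out of reach is approached as far as the arm can. A call is refused whole if a number of a shift passes 5 or a number of a turn 8.59, either way. A call with a gripper value outside its range is refused whole. "claw" is the finger opening in cm, from 0 to 8.54, set as the call begins (left out, the last holds). The fingers move at their own pace and stop on an object; the grip force is fixed at half the most. Time passes only in rows, so rows that do not move let the fingers close, or fill a call up. It gives the time, the measured TCP pose, the force, the opening and the grip force at its end, in the units of the state.
- arm.observe(): the state, without advancing time (a new reading comes with each control period).
- arm.camera(name): name is "side" or "top"; returns the picture (480x640x3 uint8, red, green, blue); there is no depth.
- arm.calibration(name): a dict with "camera_matrix" (3x3 intrinsics, pixels), "R" (3x3) and "t" (3): a world point X has camera coordinates R X + t. Camera axes: x right, y down, z forward; pixel columns grow to the right and rows downward; lengths in m; the calibration is good to about 2 mm. A picture is of the moment at which its call begins. calibration takes no time and is no camera call.
- arm.finish_job(): hands the job in; it is judged then, once.
Trained networks look in the newest picture that a camera, given by its name, has taken for a name from the list of things; names that differ only in an ending like _2 or _b are one class to them, and where a whole thing is asked for, a point or a joint stands for the part that bears it (a point fixed in the world has none). Each returns a list of dicts, best first, with "score" (0 to 1); they miss things now and then, are a little off and sometimes report something else, mostly with a low value. They report only what shows in the picture. A call takes as long as a camera call. They do not tell look-alikes from the thing itself.
- arm.recognise(target, camera): "point" ([row, column] in pixels, amid what is visible of it).
- arm.mark_of(target, camera): "point" ([row, column] in pixels: a listed point, or the origin of a listed thing).
The state is a dict: "clock": time; "joint_positions": joint angles; "dq": joint speeds; "joint_torque": joint torques, N m; "tcp_pos": TCP position; "orientation": TCP orientation; "wrist_force": force on the tool from outside, world axes, zero at the start; "wrist_torque": the same for the moment, N m; "finger_gap": opening from 0.0 (shut) to 1.0 (fully open); "grip_force": force on a finger pad.
Only numpy, scipy, OpenCV 4.12 (cv2) and the standard library are available. Lean on these libraries where they do the work, as an engineer would, in place of code of your own. Each camera call takes 0.05 s, during which the arm holds its last target. There are 200 camera calls.

## Working session

There is one attempt and no reset: what is moved stays moved. The work goes in short steps, Python scripts to look and compute and a tool call to move; the robot and the scene stay as the last step left them, time stands still between calls to the robot, and variables do not carry over. Pictures are saved under pics/ and viewed, at most 12 in all, crops included, and the job is handed in when it is done.

Besides the shell and the picture viewer there is one more tool, called after "Call:" by a JSON object that holds its "fn" and its "kwargs", one argument or row to a line. send_rows: Moves the arm, as the interface text tells. Its arguments: {"type":"object","properties":{"steps":{"type":"array"},"claw":{"type":"number"}},"required":["steps"]}

```bash
mkdir -p pics; ls; cat > h.py <<'E'
import numpy as np, cv2
from workcell import arm
def cal(n):
    c=arm.calibration(n); return np.array(c["camera_matrix"]),np.array(c["R"]),np.array(c["t"])
def ray(n,p):
    K,R,t=cal(n); d=R.T@np.linalg.solve(K,[p[1],p[0],1.]); return -R.T@t,d
def atz(n,p,z):
    o,d=ray(n,p); return o+d*(z-o[2])/d[2]
def tri(p1,p2,n1="top",n2="side"):
    o1,d1=ray(n1,p1);o2,d2=ray(n2,p2)
    s=np.linalg.lstsq(np.c_[d1,-d2],o2-o1,rcond=None)[0]
    a,b=o1+s[0]*d1,o2+s[1]*d2; return (a+b)/2,np.linalg.norm(a-b)
def proj(n,X):
    K,R,t=cal(n); q=K@(R@np.array(X)+t); return q[1]/q[2],q[0]/q[2]
def snap(n,f=None):
    im=arm.camera(n)
    if f: cv2.imwrite("pics/"+f,cv2.cvtColor(im,cv2.COLOR_RGB2BGR))
    return im
E
python3 - <<'E'
from h import *
np.set_printoptions(precision=4,suppress=True)
for n in("top","side"):
    snap(n,n+"0.png"); K,R,t=cal(n); print(n,K[0,0],-R.T@t,R[2])
    for k in["stage_grip","stage_home","cone_seat","groove_seat","flat_seat","pin_foot","template_grip","small_hole","large_hole","hex_bolt_head","dome_bolt_a_head","stand","base"]:
        print(k,[(np.round(r["point"],1).tolist(),round(r["score"],2)) for r in arm.mark_of(k,n)[:4]])
print(arm.observe())
E
```

```text
pics
top 492.16271859687254 [ 0.4602 -0.0077  1.2667] [ 0.0711  0.0266 -0.9971]
stage_grip [([272.0, 203.5], 0.59), ([303.2, 474.2], 0.16)]
stage_home [([235.0, 333.8], 0.75), ([282.6, 180.0], 0.53), ([217.4, 331.7], 0.33)]
cone_seat [([216.6, 330.5], 0.9), ([282.1, 177.0], 0.22)]
groove_seat [([262.1, 307.8], 0.95), ([270.3, 207.2], 0.5)]
flat_seat [([258.6, 366.1], 0.56), ([301.0, 461.6], 0.42), ([215.3, 482.3], 0.29)]
pin_foot [([272.6, 204.9], 0.47)]
template_grip [([297.0, 463.1], 0.93)]
small_hole [([293.2, 444.9], 0.96), ([213.7, 460.7], 0.66), ([300.2, 461.1], 0.32)]
large_hole [([303.2, 474.8], 0.8), ([165.4, 200.4], 0.41), ([237.1, 334.9], 0.18)]
hex_bolt_head [([213.6, 463.8], 0.67), ([174.9, 472.1], 0.6), ([246.2, 441.4], 0.59), ([263.2, 307.8], 0.28)]
dome_bolt_a_head [([217.3, 443.9], 0.71), ([213.6, 458.5], 0.43)]
stand [([218.0, 444.2], 0.74), ([213.8, 455.4], 0.65), ([237.3, 330.8], 0.58)]
base [([238.5, 336.3], 0.72)]
side 612.5297445829326 [ 0.2902 -0.9037  0.8557] [ 0.2164  0.7497 -0.6254]
stage_grip [([190.5, 239.2], 0.87)]
stage_home [([258.9, 311.8], 0.62)]
con
[... 324 characters left out ...]
7.8], 0.87), ([372.6, 339.9], 0.56)]
dome_bolt_a_head [([360.8, 387.9], 0.81)]
stand [([398.9, 394.6], 0.64), ([212.8, 245.6], 0.46)]
base [([286.4, 313.0], 0.98)]
{'clock': 1.4, 'joint_positions': array([-1.3117,  0.5993, -0.0025,  1.5994,  0.0018,  0.9429, -0.0798]), 'dq': array([ 0.0021, -0.0005, -0.0002,  0.0017,  0.0005, -0.0011,  0.0006]), 'joint_torque': array([  0.0001, -77.62  ,   1.5646, -25.8378,   0.0125,   0.002 ,
         0.    ]), 'tcp_pos': array([0.2389, 0.6845, 0.2503]), 'orientation': array([-3.1416,  0.    ,  2.8058]), 'wrist_force': array([-0.3754,  0.2829, -0.7277]), 'wrist_torque': array([-0.0339,  0.0235, -0.0149]), 'grip_force': 0.0, 'finger_gap': 0.9989813863925505}
```

View pics/top0.png

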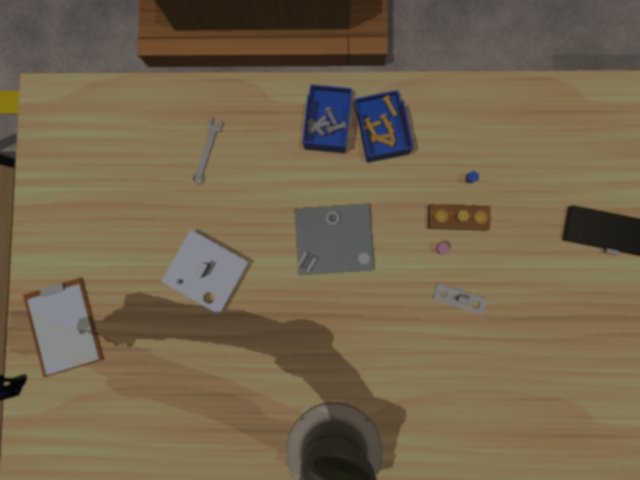

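View pics/side0.png

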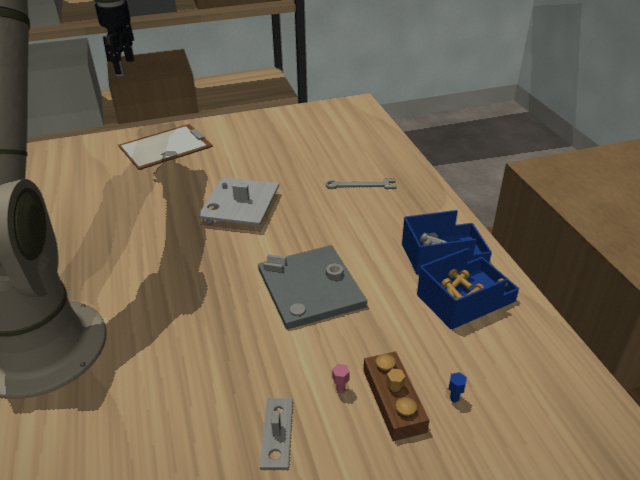

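```bash
cat > m.py <<'E'
from h import *
np.set_printoptions(precision=4,suppress=True)
# seats
T=dict(cone=(216.6,330.5),gro=(262.1,307.8),flat=(258.6,366.1),tgrip=(297,463.1),large=(303.2,474.8),stagegrip=(268,206),hex=(214.5,463.3))
S=dict(cone=(272.4,333.8),gro=(264,274.1),flat=(304.1,298.7),tgrip=(423.2,278.1),large=(454.1,275.6),stagegrip=(190.5,239.2),hex=(377.9,395.1))
Z=dict(cone=.033,gro=.033,flat=.033,tgrip=.025,large=.006,stagegrip=.05,hex=.055)
for k in T: print(k,*tri(T[k],S[k]),atz("top",T[k],Z[k])[:2],atz("side",S[k],Z[k])[:2])
def rect(n,z,lo,hi,box):
    im=cv2.imread(f"pics/{n}0.png"); hsv=cv2.cvtColor(im,cv2.COLOR_BGR2HSV)
    m=cv2.inRange(hsv,lo,hi); r0,r1,c0,c1=box; k=np.zeros_like(m); k[r0:r1,c0:c1]=m[r0:r1,c0:c1]
    k=cv2.morphologyEx(k,cv2.MORPH_OPEN,np.ones((2,2),np.uint8))
    cs,_=cv2.findContours(k,cv2.RETR_EXTERNAL,cv2.CHAIN_APPROX_NONE); c=max(cs,key=cv2.contourArea)[:,0]
    w=np.array([atz(n,(p[1],p[0]),z)[:2] for p in c],np.float32)*1000
    print(n,"rect",cv2.minAreaRect(w))
im=cv2.imread("pics/top0.png");hsv=cv2.cvtColor(im,cv2.COLOR_BGR2HSV)
for n,p in dict(base=(250,345),base2=(225,310),stage=(262,190),wood=(200,270),tmpl=(297,450),tm2=(303,470),stside=(300,228)).items(): print(n,hsv[p])
rect("top",.02,(0,0,40),(180,70,255),(195,285,285,385))
rect("top",.03,(0,0,100),(180,70,255),(222,325,155,258))
rect("top",.006,(0,0,80),(180,75,255),(280,318,428,492))
top=cv2.imread("pics/top0.png");sd=cv2.imread("pics/side0.png")
a=[cv2.resize(x,(400,300),interpolation=cv2.INTER_CUBIC) for x in(top[215:320,150:290],top[275:320,430:490],top[190:285,285:385],sd[390:475,240:340])]
cv2.imwrite("pics/mos.png",np.vstack([np.hstack(a[:2]),np.hstack(a[2:])]))
E
python3 m.py
```

```text
cone [0.5837 0.0089 0.0215] 0.0032607363308423056 [0.5842 0.0084] [ 0.578  -0.0035]
gro [0.4692 0.0652 0.0282] 0.0007600966856101566 [0.4696 0.0649] [0.4678 0.0597]
flat [ 0.4809 -0.0808  0.0426] 0.004273593413025051 [ 0.4789 -0.0809] [ 0.4852 -0.0714]
tgrip [ 0.3842 -0.3207  0.0299] 0.001511174390040691 [ 0.3847 -0.3221] [ 0.384  -0.3171]
large [ 0.3686 -0.3566  0.0041] 0.001107311369249456 [ 0.3682 -0.356 ] [ 0.3689 -0.3579]
stagegrip [0.4498 0.3148 0.0595] 0.00796583317701096 [0.4537 0.3167] [0.4478 0.3302]
hex [ 0.5852 -0.3157  0.062 ] 0.003817002178475885 [ 0.5878 -0.3181] [ 0.5858 -0.3103]
base [90  8 92]
base2 [70  9 89]
stage [113  16 142]
wood [ 21  94 133]
tmpl [ 15  13 118]
tm2 [ 17  15 120]
stside [16 63 89]
top rect ((525.7900390625, -1.53057861328125), (172.427001953125, 192.55723571777344), 3.8389663696289062)
top rect ((442.9256286621094, 323.6063232421875), (175.932373046875, 155.3053436279297), 61.30190658569336)
top rect ((377.25494384765625, -320.6636657714844), (133.9665985107422, 47.46554946899414), 72.56507873535156)
```

View pics/mos.png

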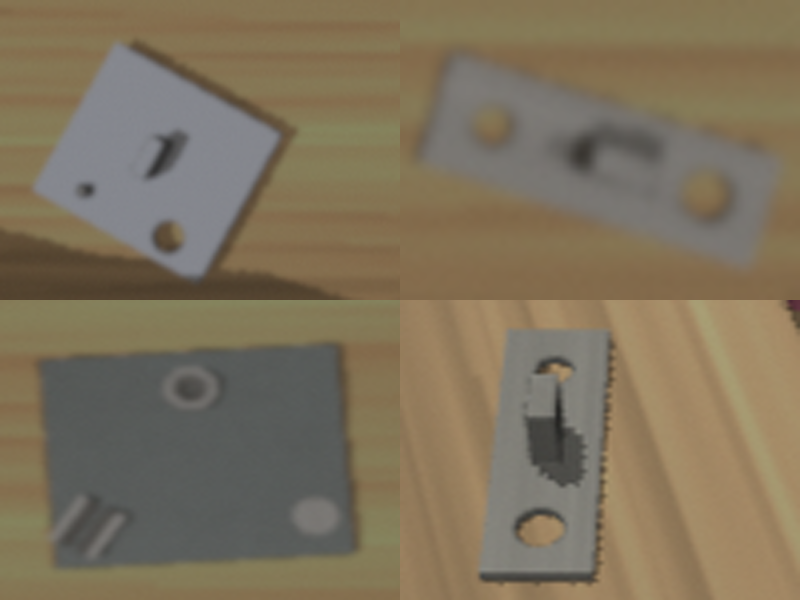

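```bash
python3 - <<'E'
from h import *
np.set_printoptions(precision=4,suppress=True)
def fit(L,W):  # 2D rigid fit
    L=np.array(L);W=np.array(W);a=(L-L.mean(0));b=(W-W.mean(0))
    th=np.arctan2((a[:,0]*b[:,1]-a[:,1]*b[:,0]).sum(),(a*b).sum());c,s=np.cos(th),np.sin(th);R=np.array([[c,-s],[s,c]])
    o=W.mean(0)-R@L.mean(0); return np.degrees(th),o,(W-(L@R.T+o))
# base from mosaic seats
p=lambda r,c,z:atz("top",(r,c),z)[:2]*1000
print("base",*fit([(48,0),(-58,72),(-58,-72)],[p(217.2,332.2,.035),p(261,307.2,.035),p(257.9,363.4,.025)]))
print("stage pin,hole",p(215+189*.35-.3,150+84*.35-.3,.044),p(215+237*.35-.3,150+168*.35-.3,.03),"ribtop",p(269,200.6,.07))
print("stage fit",*fit([(-57,42),(-57,-42)],[p(280.8,179.1,.044),p(297.6,208.5,.03)]))
# side view checks
print("tmpl",*fit([(0,42),(0,-42)],[p(293.3,443.3,.006),p(303.5,475.5,.006)]))
print("base mark home",p(235,333.8,.075),atz("side",(258.9,311.8),.075))
sd=cv2.imread("pics/side0.png");tp=cv2.imread("pics/top0.png")
a=[cv2.resize(x,(400,300),interpolation=cv2.INTER_CUBIC) for x in(sd[170:245,190:290],sd[345:420,345:445],tp[196:241,430:490],sd[240:330,250:370])]
cv2.imwrite("pics/mos2.png",np.vstack([np.hstack(a[:2]),np.hstack(a[2:])]))
E
```

```text
base 3.8842252395633037 [534.4465   0.1209] [[ 0.1101  0.7342]
 [ 0.5753 -1.7716]
 [-0.6853  1.0374]]
stage pin,hole [421.4132 385.0756] [379.3852 314.0673] ribtop [451.3117 324.5552]
stage fit -30.619673640933758 [449.5759 320.5422] [[-0.3785 -0.6394]
 [ 0.3785  0.6394]]
tmpl -17.31948040053962 [ 379.9608 -317.4984] [[ 0.0318  0.1021]
 [-0.0318 -0.1021]]
base mark home [535.1142  -0.3051] [0.5341 0.0029 0.075 ]
```

View pics/mos2.png

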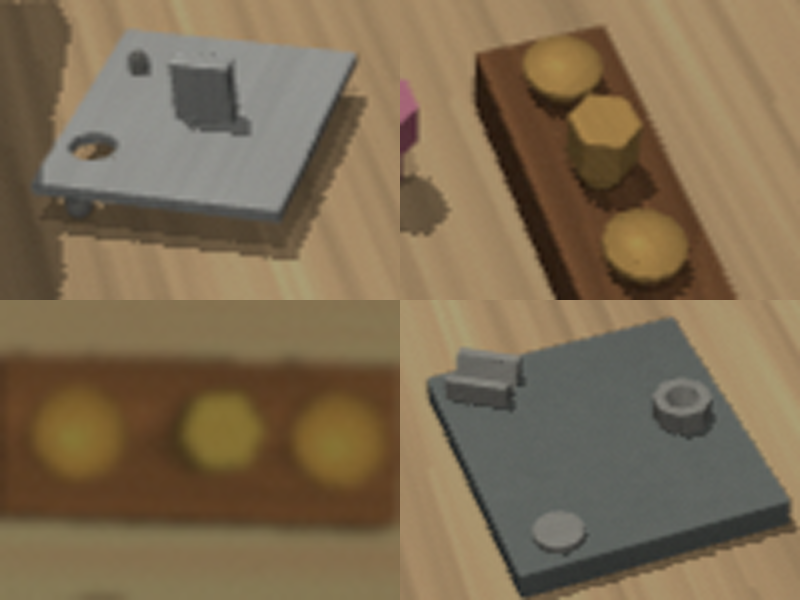

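Call:
{"fn": "send_rows", "kwargs": {
  "steps": [
    [-3,-2.5,1,0,0,0],
    [-3.3,-2.8,1,0,0,0],
    [-3.3,-2.8,1,0,0,0],
    [-3.3,-2.8,1,0,0,0],
    [-3.3,-2.8,1,0,0,0],
    [-3.3,-2.8,1,0,0,0],
    [-3.3,-2.8,1,0,0,5],
    [-3.3,-2.8,1,0,0,5]
  ],
  "claw": 5
}}

```text
clock: 2.2
tcp_pos: [0.4104, 0.3868, 0.1702]
orientation: [3.14, 0.0, 2.628]
wrist_force: [0.7, 1.0, -0.3]
finger_gap: 0.584
grip_force: 0.0
```

```bash
cat >> h.py <<'E'
def go(x,y,z,yaw,src=None):
    "print tool-frame shift in cm and turn in deg to world goal (mm,deg)"
    s=arm.observe(); p=s["tcp_pos"]*1000; o=s["orientation"]; th=o[2]
    d=np.array([x,y,z])-p; a=(yaw-np.degrees(th)+180)%360-180
    print("t",round(s["clock"],2),"p",p.round(1),"rpy",np.degrees(o).round(1),"F",s["wrist_force"].round(1),"gap",round(s["finger_gap"],3),"grip",round(s["grip_force"],1))
    print("shift cm",np.round([(np.cos(th)*d[0]+np.sin(th)*d[1])/10,(np.sin(th)*d[0]-np.cos(th)*d[1])/10,-d[2]/10],2),"turn z",round(-a,1))
E
python3 -c "
from h import *
go(449.5,322.5,56,150.8)"
```

```text
t 2.2 p [410.4 386.8 170.2] rpy [179.9   0.  150.5] F [ 0.7  1.  -0.3] gap 0.584 grip 0.0
shift cm [-6.57 -3.67 11.42] turn z -0.3
```

Call:
{"fn": "send_rows", "kwargs": {
  "steps": [
    [-3.3,-1.8,1,0,0,0],
    [-3.2,-1.8,2,0,0,0],
    [0,0,2,0,0,0],
    [0,0,0,0,0,0],
    [0,0,0,0,0,0],
    [0,0,0,0,0,0],
    [0,0,0,0,0,0],
    [0,0,0,0,0,0]
  ]
}}

```text
clock: 3.0
tcp_pos: [0.4482, 0.3257, 0.121]
orientation: [3.14, 0.0, 2.632]
wrist_force: [-0.2, -0.1, 0.3]
finger_gap: 0.581
grip_force: 0.0
```

```bash
python3 -c "
from h import *
go(449.5,322.5,56,150.8)
snap('side','s1.png')
im=cv2.imread('pics/s1.png')[120:270,140:340]
a=cv2.resize(im,(800,600),interpolation=cv2.INTER_CUBIC);cv2.imwrite('pics/s1c.png',a)"
```

```text
t 3.0 p [448.2 325.7 121. ] rpy [179.9   0.  150.8] F [-0.2 -0.1  0.3] gap 0.581 grip 0.0
shift cm [-0.27 -0.22  6.5 ] turn z 0.0
```

View pics/s1c.png

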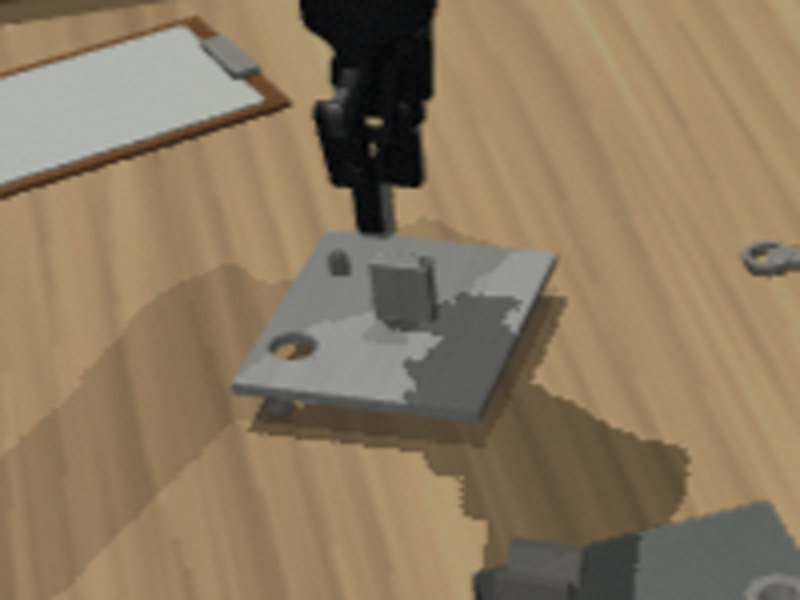

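```bash
python3 -c "
from h import *
print(atz('side',(184,240.4),.07), tri((269,200.6),(184,240.4)))
print(proj('side',arm.observe()['tcp_pos']+[0,0,-.019]))"
```

```text
[0.45186166 0.32621582 0.07      ] (array([0.45145517, 0.32416062, 0.07133425]), np.float64(0.0002710348755763989))
(np.float64(172.8465292899468), np.float64(237.597188080505))
```

Call:
{"fn": "send_rows", "kwargs": {
  "steps": [
    [-0.35,0.06,1,0,0,0],
    [0,0,1.2,0,0,0],
    [0,0,1.2,0,0,0],
    [0,0,1.2,0,0,0],
    [0,0,1,0,0,0],
    [0,0,0.8,0,0,0],
    [0,0,0,0,0,0],
    [0,0,0,0,0,0]
  ]
}}

```text
clock: 3.85
tcp_pos: [0.4516, 0.3237, 0.0561]
orientation: [-3.141, -0.0, 2.631]
wrist_force: [0.7, 0.7, 1.0]
finger_gap: 0.585
grip_force: 0.0
```

Call:
{"fn": "send_rows", "kwargs": {
  "steps": [
    [0,0,0,0,0,0],
    [0,0,0,0,0,0],
    [0,0,0,0,0,0],
    [0,0,0,0,0,0],
    [0,0,0,0,0,0],
    [0,0,0,0,0,0],
    [0,0,0,0,0,0],
    [0,0,0,0,0,0]
  ],
  "claw": 0
}}

```text
clock: 4.65
tcp_pos: [0.4518, 0.3237, 0.0568]
orientation: [3.141, 0.0, 2.63]
wrist_force: [-1.1, 0.5, 6.6]
finger_gap: 0.16
grip_force: 58.8
```

Call:
{"fn": "send_rows", "kwargs": {
  "steps": [
    [0,0,-1,0,0,0],
    [0,0,-2,0,0,0],
    [0,0,-2.5,0,0,0],
    [-1.3,-1.4,-1.5,0,0,0],
    [-2.5,-2.6,0,0,0,0],
    [-2.8,-3,0,0,0,0],
    [-2.8,-3,0,0,0,0],
    [-2.8,-3,0,0,0,0]
  ]
}}

```text
clock: 5.45
tcp_pos: [0.4944, 0.1491, 0.1265]
orientation: [-3.141, -0.0, 2.632]
wrist_force: [1.6, 0.1, -5.5]
finger_gap: 0.15
grip_force: 59.2
```

Call:
{"fn": "send_rows", "kwargs": {
  "steps": [
    [-2.8,-3,0,0,0,0],
    [-2.8,-3,0,0,0,0],
    [-2.5,-2.6,0,0,0,0],
    [-1.5,-1.5,0,0,0,-5],
    [0,0,0,0,0,-7],
    [0,0,0,0,0,-8],
    [0,0,0,0,0,-8],
    [0,0,0,0,0,-5]
  ]
}}

```text
clock: 6.25
tcp_pos: [0.5286, 0.0152, 0.1264]
orientation: [-3.141, -0.001, -3.071]
wrist_force: [-0.2, -0.1, -6.6]
finger_gap: 0.155
grip_force: 59.2
```

```bash
python3 -c "
from h import *
go(533.5,0.3,82,183.85)"
```

```text
t 6.25 p [528.6  15.2 126.4] rpy [-180.    -0.  -175.9] F [-0.2 -0.1 -6.6] gap 0.155 grip 59.2
shift cm [-0.38 -1.52  4.44] turn z 0.2
```

Call:
{"fn": "send_rows", "kwargs": {
  "steps": [
    [-0.2,-0.8,0.5,0,0,0],
    [-0.2,-0.7,1,0,0,0],
    [0,0,0.5,0,0,0],
    [0,0,0,0,0,0],
    [0,0,0,0,0,0],
    [0,0,0,0,0,0],
    [0,0,0,0,0,0],
    [0,0,0,0,0,0]
  ]
}}

```text
clock: 7.05
tcp_pos: [0.5341, 0.0012, 0.1065]
orientation: [3.142, 0.0, -3.076]
wrist_force: [-0.4, 0.2, -6.0]
finger_gap: 0.149
grip_force: 59.2
```

```bash
python3 -c "
from h import *
go(533.5,0.3,82,183.85)
snap('side','s2.png');snap('top','t2.png')
a=cv2.resize(cv2.imread('pics/s2.png')[190:340,225:385],(400,375),interpolation=cv2.INTER_CUBIC)
b=cv2.resize(cv2.imread('pics/t2.png')[190:290,280:387],(400,375),interpolation=cv2.INTER_CUBIC);cv2.imwrite('pics/m3.png',np.hstack([a,b]))"
```

```text
t 7.05 p [534.1   1.2 106.5] rpy [ 180.     0.  -176.2] F [-0.4  0.2 -6. ] gap 0.149 grip 59.2
shift cm [ 0.07 -0.08  2.45] turn z -0.1
```

View pics/m3.png

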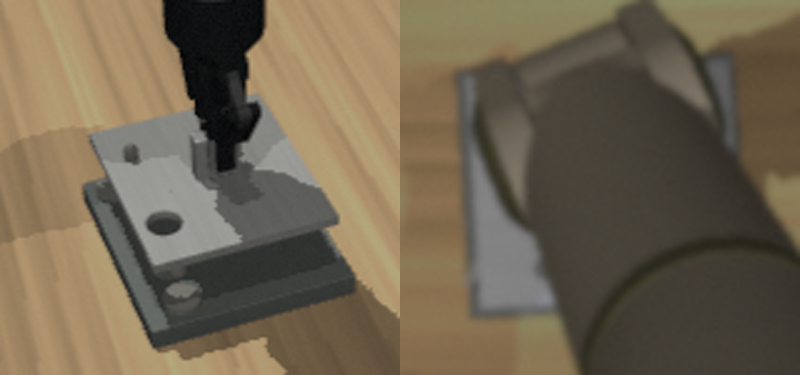

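```bash
python3 -c "
from h import *
th=np.radians(3.85);c,s=np.cos(th),np.sin(th)
for l,p in {(-80,85):(244.8,260.8),(70,-85):(278,359.8),(-80,-85):(295.5,287.4),(70,85):(228.6,329.5)}.items():
    w=atz('side',p,.0795)[:2]*1000-[534.1,1.2]
    print(l,(w@np.array([[c,-s],[s,c]])).round(1))
# hole + pin
print('hole',(np.array(atz('side',(190+223/2.5-.3,225+165/2.5-.3),.0795)[:2]*1000-[534.1,1.2])@np.array([[c,-s],[s,c]])))
# base corners in side0
for l,p in {(-90,95):(265,259.5),(80,-95):(295.2,367),(-90,-95):(323,287.6),(80,95):(246.3,331.2)}.items():
    w=atz('side',p,.02)[:2]*1000-[534.1,1.2]
    print('base',l,(w@np.array([[c,-s],[s,c]])).round(1))
"
```

```text
(-80, 85) [-83.1  77.3]
(70, -85) [ 64.  -90.6]
(-80, -85) [-79.8 -86.2]
(70, 85) [67.2 76.6]
hole [-59.4682336 -44.6087873]
base (-90, 95) [-88.1  86.1]
base (80, -95) [ 84.9 -82. ]
base (-90, -95) [-86.  -97.1]
base (80, 95) [75.7 89.1]
```

Call:
{"fn": "send_rows", "kwargs": {
  "steps": [
    [-0.15,0,0.3,0,0,0],
    [0,0,0.4,0,0,0],
    [0,0,0.4,0,0,0],
    [0,0,0.3,0,0,0],
    [0,0,0.2,0,0,0],
    [0,0,0.1,0,0,0],
    [0,0,0,0,0,0],
    [0,0,0,0,0,0]
  ]
}}

```text
clock: 7.95
tcp_pos: [0.5356, 0.0011, 0.0894]
orientation: [-3.142, 0.0, -3.076]
wrist_force: [0.1, 0.1, -6.0]
finger_gap: 0.155
grip_force: 59.4
```

```bash
python3 -c "
from h import *
go(535,1.2,82,183.85)"
```

```text
t 7.95 p [535.6   1.1  89.4] rpy [-180.     0.  -176.2] F [ 0.1  0.1 -6. ] gap 0.155 grip 59.4
shift cm [0.06 0.01 0.74] turn z -0.1
```

Call:
{"fn": "send_rows", "kwargs": {
  "steps": [
    [0,0,0.1,0,0,0],
    [0,0,0.1,0,0,0],
    [0,0,0.1,0,0,0],
    [0,0,0,0,0,0],
    [0,0,0,0,0,0],
    [0,0,0,0,0,0],
    [0,0,0,0,0,0],
    [0,0,0,0,0,0]
  ]
}}

```text
clock: 8.75
tcp_pos: [0.5356, 0.0011, 0.0863]
orientation: [3.142, 0.0, -3.076]
wrist_force: [-0.3, 1.1, -6.8]
finger_gap: 0.154
grip_force: 59.4
```

Call:
{"fn": "send_rows", "kwargs": {
  "steps": [
    [0,0,0.1,0,0,0],
    [0,0,0,0,0,0],
    [0,0,0.1,0,0,0],
    [0,0,0,0,0,0],
    [0,0,0.05,0,0,0],
    [0,0,0,0,0,0],
    [0,0,0,0,0,0],
    [0,0,0,0,0,0]
  ]
}}

```text
clock: 9.55
tcp_pos: [0.5362, 0.0017, 0.084]
orientation: [3.141, 0.001, -3.076]
wrist_force: [2.4, 4.7, -3.2]
finger_gap: 0.154
grip_force: 59.7
```

Call:
{"fn": "send_rows", "kwargs": {
  "steps": [
    [-0.1,0.15,0,0,0,0],
    [0,0,0.05,0,0,0],
    [0,0,0,0,0,0],
    [0,0,0.05,0,0,0],
    [0,0,0,0,0,0],
    [0,0,0.05,0,0,0],
    [0,0,0,0,0,0],
    [0,0,0,0,0,0]
  ]
}}

```text
clock: 10.35
tcp_pos: [0.5366, 0.0028, 0.0823]
orientation: [3.141, 0.0, -3.076]
wrist_force: [1.7, 3.5, -3.6]
finger_gap: 0.153
grip_force: 59.9
```

Call:
{"fn": "send_rows", "kwargs": {
  "steps": [
    [-0.06,0.12,0,0,0,0],
    [0,0,0,0,0,0],
    [0,0,0.05,0,0,0],
    [0,0,0,0,0,0],
    [0,0,0.04,0,0,0],
    [0,0,0,0,0,0],
    [0,0,0,0,0,0],
    [0,0,0,0,0,0]
  ]
}}

```text
clock: 11.15
tcp_pos: [0.5368, 0.0034, 0.0818]
orientation: [-3.141, -0.0, -3.076]
wrist_force: [-1.0, -1.2, 4.9]
finger_gap: 0.158
grip_force: 61.2
```

Call:
{"fn": "send_rows", "kwargs": {
  "steps": [
    [0,0,0,0,0,0],
    [0,0,0,0,0,0],
    [0,0,0,0,0,0],
    [0,0,0,0,0,0],
    [0,0,0,0,0,0],
    [0,0,0,0,0,0],
    [0,0,-1.5,0,0,0],
    [0,0,-3,0,0,0]
  ],
  "claw": 4
}}

```text
clock: 11.95
tcp_pos: [0.5358, 0.0039, 0.1252]
orientation: [3.142, -0.004, -3.075]
wrist_force: [0.7, -0.1, 0.9]
finger_gap: 0.47
grip_force: 0.0
```

```bash
python3 -c "
from h import *
go(381,-319,150,72.6)"
```

```text
t 11.95 p [535.8   3.9 125.2] rpy [ 180.    -0.2 -176.2] F [ 0.7 -0.1  0.9] gap 0.47 grip 0.0
shift cm [ 17.58 -31.2   -2.48] turn z 111.2
```

Call:
{"fn": "send_rows", "kwargs": {
  "steps": [
    [0,0,-2.5,0,0,0],
    [1.6,-2.8,0,0,0,0],
    [2.2,-3.9,0,0,0,0],
    [2.2,-3.9,0,0,0,0],
    [2.2,-3.9,0,0,0,0],
    [2.2,-3.9,0,0,0,0],
    [2.2,-3.9,0,0,0,0],
    [2.2,-3.9,0,0,0,0]
  ]
}}

```text
clock: 12.75
tcp_pos: [0.4055, -0.2687, 0.1515]
orientation: [-3.141, 0.0, -3.076]
wrist_force: [1.0, -0.3, 0.7]
finger_gap: 0.471
grip_force: 0.0
```

Call:
{"fn": "send_rows", "kwargs": {
  "steps": [
    [1.8,-3.2,0,0,0,4],
    [0,0,0,0,0,8],
    [0,0,0,0,0,8],
    [0,0,0,0,0,8],
    [0,0,0,0,0,8],
    [0,0,0,0,0,8],
    [0,0,0,0,0,8],
    [0,0,0,0,0,8]
  ]
}}

```text
clock: 13.55
tcp_pos: [0.3906, -0.3003, 0.1515]
orientation: [3.141, 0.0, 2.154]
wrist_force: [0.5, -0.3, 0.2]
finger_gap: 0.467
grip_force: 0.0
```

Call:
{"fn": "send_rows", "kwargs": {
  "steps": [
    [0,0,0,0,0,8],
    [0,0,0,0,0,8],
    [0,0,0,0,0,8],
    [0,0,0,0,0,8],
    [0,0,0,0,0,8],
    [0,0,0,0,0,8],
    [0,0,0,0,0,3.2],
    [0,0,0,0,0,0]
  ]
}}

```text
clock: 14.35
tcp_pos: [0.3907, -0.3002, 0.1514]
orientation: [-3.141, 0.0, 1.266]
wrist_force: [-0.5, -0.2, 0.3]
finger_gap: 0.473
grip_force: 0.0
```

```bash
python3 -c "
from h import *
go(381,-319,31,72.6)
snap('side','s4.png');snap('top','t4.png')
for k in ['template_grip','large_hole','small_hole','pin_foot','stage_grip','cone_seat','stage']:
  for n in('side','top'): print(k,n,[(np.round(r['point'],1).tolist(),round(r['score'],2)) for r in arm.mark_of(k,n)[:2]])
A=cv2.imread('pics/s4.png');B=cv2.imread('pics/t4.png')
a=cv2.resize(A[210:330,240:400],(400,300),interpolation=cv2.INTER_CUBIC)
b=cv2.resize(B[190:290,280:387],(400,300),interpolation=cv2.INTER_CUBIC)
c=cv2.resize(A[340:475,220:360],(400,300),interpolation=cv2.INTER_CUBIC)
d=cv2.resize(B[270:330,420:500],(400,300),interpolation=cv2.INTER_CUBIC)
cv2.imwrite('pics/m4.png',np.vstack([np.hstack([a,b]),np.hstack([c,d])]))"
```

```text
t 14.35 p [ 390.7 -300.2  151.4] rpy [-180.     0.    72.5] F [-0.5 -0.2  0.3] gap 0.473 grip 0.0
shift cm [-2.09 -0.36 12.04] turn z -0.1
template_grip side [([423.2, 282.0], 0.84)]
template_grip top [([298.7, 461.1], 0.6), ([217.0, 459.9], 0.45)]
large_hole side [([453.6, 278.0], 0.91)]
large_hole top [([301.4, 474.8], 0.88), ([217.2, 444.9], 0.29)]
small_hole side [([409.6, 277.6], 0.79), ([452.5, 275.8], 0.44)]
small_hole top [([300.8, 464.1], 0.52)]
pin_foot side []
pin_foot top [([259.5, 316.7], 0.86)]
stage_grip side [([255.7, 314.1], 0.76)]
stage_grip top [([238.6, 334.0], 0.74)]
cone_seat side []
cone_seat top [([219.4, 331.1], 0.68), ([238.3, 331.9], 0.46)]
stage side [([277.8, 315.5], 0.68), ([378.6, 394.0], 0.68)]
stage top [([237.2, 334.4], 0.81)]
```

View pics/m4.png

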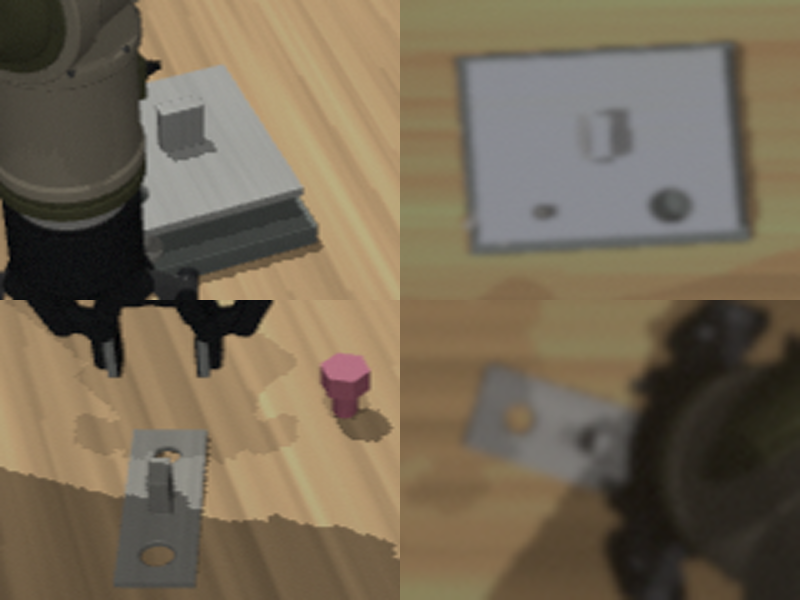

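```bash
python3 -c "
from h import *
print(atz('side',(413.5,275.7),.044),atz('side',(454.5,274.7),.006),atz('top',(303.5,475.5),.006), tri((303.5,475.5),(454.5,274.7)))
print(atz('side',(423.2,282),.025),atz('side',(453.6,278),.006))"
```

```text
[ 0.3825503  -0.31174755  0.044     ] [ 0.36742971 -0.35817172  0.006     ] [ 0.3674256 -0.3576962  0.006    ] (array([ 0.36743205, -0.35784241,  0.00550009]), np.float64(8.773181609117946e-05))
[ 0.38999317 -0.31896953  0.025     ] [ 0.37273464 -0.35816614  0.006     ]
```

Call:
{"fn": "send_rows", "kwargs": {
  "steps": [
    [-1,-0.25,1,0,0,0],
    [-1.02,-0.24,2,0,0,0],
    [0,0,2.5,0,0,0],
    [0,0,2.5,0,0,0],
    [0,0,2,0,0,0],
    [0,0,1.2,0,0,0],
    [0,0,0.8,0,0,0],
    [0,0,0,0,0,0]
  ]
}}

```text
clock: 15.95
tcp_pos: [0.3797, -0.3181, 0.0308]
orientation: [-3.141, -0.0, 1.266]
wrist_force: [0.0, 0.4, 1.0]
finger_gap: 0.469
grip_force: 0.0
```

Call:
{"fn": "send_rows", "kwargs": {
  "steps": [
    [0,0,0,0,0,0],
    [0,0,0,0,0,0],
    [0,0,0,0,0,0],
    [0,0,0,0,0,0],
    [0,0,0,0,0,0],
    [0,0,0,0,0,0],
    [0,0,0,0,0,0],
    [0,0,0,0,0,0]
  ],
  "claw": 0
}}

```text
clock: 16.75
tcp_pos: [0.3803, -0.3184, 0.0323]
orientation: [3.14, 0.0, 1.266]
wrist_force: [-1.2, -0.6, 6.2]
finger_gap: 0.132
grip_force: 59.8
```

```bash
python3 - <<'E'
from h import *
print(atz("top",(260.3,318.2),.067),atz("top",(258,351.9),.055), atz("top",(259.5,316.7),.055))
im=cv2.imread("pics/t4.png");hsv=cv2.cvtColor(im,cv2.COLOR_BGR2HSV)
print(hsv[230,300],hsv[240,320])
for v in(110,125):
    m=cv2.inRange(hsv,(0,0,v),(180,60,255));k=np.zeros_like(m);k[190:290,285:385]=m[190:290,285:385]
    cs,_=cv2.findContours(k,cv2.RETR_EXTERNAL,cv2.CHAIN_APPROX_NONE);c=max(cs,key=cv2.contourArea)[:,0]
    print(cv2.minAreaRect(np.array([atz("top",(p[1],p[0]),.055)[:2] for p in c],np.float32)*1000))
go(479,-0,130,93.8)
E
```

```text
[0.47378195 0.03752767 0.067     ] [ 0.47991216 -0.04479866  0.055     ] [0.47586616 0.04168299 0.055     ]
[111  13 140] [113  14 145]
((528.07666015625, 4.8106689453125), (153.179931640625, 179.04957580566406), 3.8401575088500977)
((528.5764770507812, 0.9945526123046875), (149.33251953125, 168.29005432128906), 3.923149347305298)
t 16.75 p [ 380.3 -318.4   32.3] rpy [179.9   0.   72.6] F [-1.2 -0.6  6.2] gap 0.132 grip 59.8
shift cm [33.34 -0.12 -9.77] turn z -21.2
```

Call:
{"fn": "send_rows", "kwargs": {
  "steps": [
    [0,0,-1.5,0,0,0],
    [0,0,-3,0,0,0],
    [1.5,0,-3.5,0,0,0],
    [3.2,0,-1.8,0,0,0],
    [4.2,0,0,0,0,0],
    [4.2,0,0,0,0,0],
    [4.2,0,0,0,0,0],
    [4.2,0,0,0,0,0]
  ]
}}

```text
clock: 17.55
tcp_pos: [0.4445, -0.1113, 0.1298]
orientation: [3.141, -0.0, 1.266]
wrist_force: [0.2, -1.3, -3.1]
finger_gap: 0.131
grip_force: 59.0
```

Call:
{"fn": "send_rows", "kwargs": {
  "steps": [
    [4.2,0,0,0,0,0],
    [4.2,0,0,0,0,0],
    [3.2,-0.06,0,0,0,-3],
    [0,0,0,0,0,-6],
    [0,0,0,0,0,-7],
    [0,0,0,0,0,-5.2],
    [0,0,0,0,0,0],
    [0,0,0,0,0,0]
  ]
}}

```text
clock: 18.35
tcp_pos: [0.4784, -0.0023, 0.1296]
orientation: [3.141, -0.0, 1.634]
wrist_force: [-0.1, -0.7, -2.3]
finger_gap: 0.133
grip_force: 58.9
```

```bash
python3 -c "
from h import *
go(479,-1.5,110,93.8)"
```

```text
t 18.35 p [478.4  -2.3 129.6] rpy [180.   -0.   93.6] F [-0.1 -0.7 -2.3] gap 0.133 grip 58.9
shift cm [0.07 0.07 1.96] turn z -0.2
```

Lower to just above the pin (template underside ≈ 77 mm) and look.

Call:
{"fn": "send_rows", "kwargs": {
  "steps": [
    [0.07,0.07,0.5,0,0,0],
    [0,0,1,0,0,0],
    [0,0,0.5,0,0,0],
    [0,0,0,0,0,0],
    [0,0,0,0,0,0],
    [0,0,0,0,0,0],
    [0,0,0,0,0,0],
    [0,0,0,0,0,0]
  ]
}}

```text
clock: 19.15
tcp_pos: [0.4793, -0.0015, 0.1096]
orientation: [3.141, 0.0, 1.636]
wrist_force: [0.2, -0.6, -3.1]
finger_gap: 0.129
grip_force: 58.9
```

```bash
python3 -c "
from h import *
go(479,-1.5,88,93.8)
snap('side','s5.png')
for k in ['template_grip','large_hole','small_hole','pin_foot','stage_grip']:
  print(k,[(np.round(r['point'],1).tolist(),round(r['score'],2)) for r in arm.mark_of(k,'side')[:2]])
A=cv2.imread('pics/s5.png')
cv2.imwrite('pics/s5c.png',cv2.resize(A[210:330,240:400],(800,600),interpolation=cv2.INTER_CUBIC))"
```

```text
t 19.15 p [479.3  -1.5 109.6] rpy [180.    0.   93.8] F [ 0.2 -0.6 -3.1] gap 0.129 grip 58.9
shift cm [ 0.   -0.03  2.16] turn z -0.0
template_grip [([255.8, 287.4], 0.59), ([250.3, 277.8], 0.59)]
large_hole [([274.2, 296.8], 0.82)]
small_hole [([248.5, 278.1], 0.56), ([393.0, 392.2], 0.52)]
pin_foot [([255.8, 287.0], 0.66), ([260.0, 278.9], 0.6)]
stage_grip [([258.8, 312.0], 0.7)]
```

View pics/s5c.png

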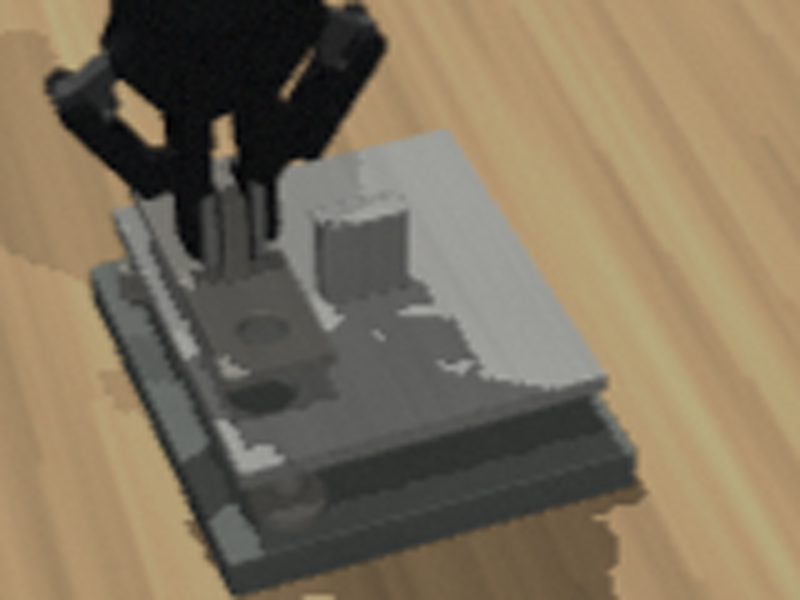

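```bash
python3 -c "
from h import *
a=atz('side',(275.6,292.6),.0833)*1000;b=atz('side',(288.0,292.2),.055)*1000;print(a,b,b-a)
print('rib top',atz('side',(210+203/5-.4,240+361/5-.4),.095), 'corner R', atz('side',(210+379/5-.4,240+606/5-.4),.055))
th=np.radians(3.8);c,s=np.cos(th),np.sin(th);R=np.array([[c,-s],[s,c]])
for o in ([536.8,3.4],[533.6,1.3]): print(R@[70,-85]+o,R@[-57,-42]+o)
"
```

```text
[482.69783734 -43.42216206  83.3       ] [479.76205279 -46.77577318  55.        ] [ -2.93578455  -3.35361112 -28.3       ]
rib top [0.53533179 0.00548341 0.095     ] corner R [ 0.60847992 -0.08001467  0.055     ]
[612.27938431 -76.77395178] [482.70882012 -42.28527399]
[609.07938431 -78.87395178] [479.50882012 -44.38527399]
```

Call:
{"fn": "send_rows", "kwargs": {
  "steps": [
    [-0.09,-0.2,0.3,0,0,0],
    [0,0,0.3,0,0,0],
    [0,0,0.2,0,0,0],
    [0,0,0.1,0,0,0],
    [0,0,0.1,0,0,0],
    [0,0,0.1,0,0,0],
    [0,0,0.1,0,0,0],
    [0,0,0,0,0,0]
  ]
}}

```text
clock: 20.25
tcp_pos: [0.4772, -0.0025, 0.0973]
orientation: [-3.142, 0.0, 1.636]
wrist_force: [-0.1, 0.1, -2.8]
finger_gap: 0.127
grip_force: 58.9
```

Call:
{"fn": "send_rows", "kwargs": {
  "steps": [
    [0,0,0.1,0,0,0],
    [0,0,0.1,0,0,0],
    [0,0,0.1,0,0,0],
    [0,0,0,0,0,0],
    [0,0,0,0,0,0],
    [0,0,0,0,0,0],
    [0,0,0,0,0,0],
    [0,0,0,0,0,0]
  ]
}}

```text
clock: 21.05
tcp_pos: [0.4772, -0.0025, 0.0944]
orientation: [3.141, 0.0, 1.636]
wrist_force: [0.3, 0.0, -3.3]
finger_gap: 0.129
grip_force: 58.9
```

Call:
{"fn": "send_rows", "kwargs": {
  "steps": [
    [0,0,0.1,0,0,0],
    [0,0,0.1,0,0,0],
    [0,0,0.1,0,0,0],
    [0,0,0.1,0,0,0],
    [0,0,0,0,0,0],
    [0,0,0,0,0,0],
    [0,0,0,0,0,0],
    [0,0,0,0,0,0]
  ]
}}

```text
clock: 21.85
tcp_pos: [0.4772, -0.0025, 0.0904]
orientation: [3.141, 0.0, 1.636]
wrist_force: [-0.8, -0.3, -3.1]
finger_gap: 0.129
grip_force: 58.9
```

Call:
{"fn": "send_rows", "kwargs": {
  "steps": [
    [0,0,0.1,0,0,0],
    [0,0,0.1,0,0,0],
    [0,0,0.05,0,0,0],
    [0,0,0.05,0,0,0],
    [0,0,0.03,0,0,0],
    [0,0,0,0,0,0],
    [0,0,0,0,0,0],
    [0,0,0,0,0,0]
  ]
}}

```text
clock: 22.65
tcp_pos: [0.4772, -0.0025, 0.0871]
orientation: [3.141, 0.0, 1.636]
wrist_force: [0.5, 0.6, -3.0]
finger_gap: 0.133
grip_force: 59.1
```

Call:
{"fn": "send_rows", "kwargs": {
  "steps": [
    [0,0,0.05,0,0,0],
    [0,0,0,0,0,0],
    [0,0,0.05,0,0,0],
    [0,0,0,0,0,0],
    [0,0,0.05,0,0,0],
    [0,0,0,0,0,0],
    [0,0,0,0,0,0],
    [0,0,0,0,0,0]
  ]
}}

```text
clock: 23.45
tcp_pos: [0.4771, -0.0024, 0.0865]
orientation: [3.141, -0.001, 1.636]
wrist_force: [-4.8, 0.7, 16.6]
finger_gap: 0.128
grip_force: 62.0
```

Call:
{"fn": "send_rows", "kwargs": {
  "steps": [
    [0,0,-0.08,0,0,0],
    [0,0,0,0,0,0],
    [0,0,0,0,0,0],
    [0,0,0,0,0,0],
    [0,0,0,0,0,0],
    [0,0,0,0,0,0],
    [0,0,0,0,0,0],
    [0,0,0,0,0,0]
  ],
  "claw": 3
}}

```text
clock: 24.25
tcp_pos: [0.4772, -0.0025, 0.0864]
orientation: [-3.142, 0.0, 1.636]
wrist_force: [0.1, 0.4, -0.2]
finger_gap: 0.35
grip_force: 0.0
```

Call:
{"fn": "send_rows", "kwargs": {
  "steps": [
    [0,0,-1,0,0,0],
    [0,0,-2,0,0,0],
    [0,0,-3,0,0,0],
    [0,0,-3,0,0,0],
    [0,0,0,0,0,0],
    [0,0,0,0,0,0],
    [0,0,0,0,0,0],
    [0,0,0,0,0,0]
  ]
}}

```text
clock: 25.05
tcp_pos: [0.4767, -0.0025, 0.1757]
orientation: [-3.14, 0.0, 1.636]
wrist_force: [-0.0, -0.2, 0.2]
finger_gap: 0.351
grip_force: 0.0
```

```bash
python3 - <<'E'
from h import *
np.set_printoptions(precision=4,suppress=True)
print("hex top", atz("top",(215.1,462.9),.066), atz("side",(345+118/4-.4,345+(606-400)/4-.4),.066))
print("stand marks dome", atz("top",(217.3,443.9),.05))
go(588,-315,130,90)
print(arm.observe()['joint_positions'])
E
```

```text
hex top [ 0.5851 -0.3143  0.066 ] [ 0.5863 -0.3117  0.066 ]
stand marks dome [ 0.5813 -0.2717  0.05  ]
t 25.05 p [476.7  -2.5 175.7] rpy [-179.9    0.    93.8] F [-0.  -0.2  0.2] gap 0.351 grip 0.0
shift cm [-31.91   9.05   4.57] turn z 3.8
[-0.3263  0.4374  0.292   2.2412 -0.2594  0.495   0.2349]
```

Call:
{"fn": "send_rows", "kwargs": {
  "steps": [
    [-2.7,0.75,0,0,0,0],
    [-4.1,1.15,0,0,0,0],
    [-4.1,1.15,0,0,0,0],
    [-4.2,1.15,0,0,0,0],
    [-4.2,1.15,0,0,0,0],
    [-4.2,1.15,0,0,0,0],
    [-4.2,1.2,1,0,0,0],
    [-4,1.15,2,0,0,5.3]
  ],
  "claw": 5
}}

```text
clock: 25.85
tcp_pos: [0.5869, -0.3157, 0.1462]
orientation: [3.14, 0.0, 1.542]
wrist_force: [0.5, 0.1, 0.6]
finger_gap: 0.584
grip_force: 0.0
```

Call:
{"fn": "send_rows", "kwargs": {
  "steps": [
    [0,0,1,0,0,0],
    [0,0,0.5,0,0,0],
    [0,0,0,0,0,0],
    [0,0,0,0,0,0],
    [0,0,0,0,0,0],
    [0,0,0,0,0,0],
    [0,0,0,0,0,0],
    [0,0,0,0,0,0]
  ]
}}

```text
clock: 26.65
tcp_pos: [0.5865, -0.3128, 0.1318]
orientation: [3.141, 0.0, 1.544]
wrist_force: [-0.7, -0.2, 0.3]
finger_gap: 0.585
grip_force: 0.0
```

```bash
python3 -c "
from h import *
go(586,-313,60,88.5)
snap('side','s6.png');snap('top','t6.png')
A=cv2.imread('pics/s6.png');B=cv2.imread('pics/t6.png')
a=cv2.resize(A[330:450,330:450],(400,400),interpolation=cv2.INTER_CUBIC)
b=cv2.resize(A[210:330,240:400],(400,300),interpolation=cv2.INTER_CUBIC)
c=cv2.resize(B[200:290,290:380],(400,300),interpolation=cv2.INTER_CUBIC)
cv2.imwrite('pics/m6.png',np.hstack([np.vstack([a,a[:200]*0]),np.vstack([b,c])]))
"
```

```text
t 26.65 p [ 586.5 -312.8  131.8] rpy [180.    0.   88.5] F [-0.7 -0.2  0.3] gap 0.585 grip 0.0
shift cm [-0.02 -0.04  7.18] turn z -0.0
```

View pics/m6.png

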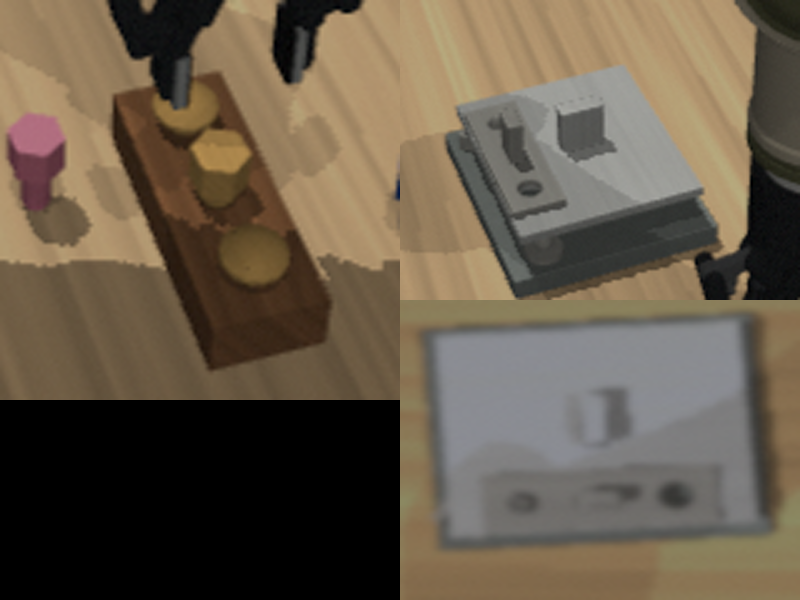

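Call:
{"fn": "send_rows", "kwargs": {
  "steps": [
    [0,0,1.2,0,0,0],
    [0,0,1.5,0,0,0],
    [0,0,1.5,0,0,0],
    [0,0,1.3,0,0,0],
    [0,0,0.9,0,0,0],
    [0,0,0.7,0,0,0],
    [0,0,0,0,0,0],
    [0,0,0,0,0,0]
  ]
}}

```text
clock: 27.55
tcp_pos: [0.5864, -0.3132, 0.0605]
orientation: [3.141, 0.0, 1.544]
wrist_force: [0.6, 0.1, 0.2]
finger_gap: 0.586
grip_force: 0.0
```

Call:
{"fn": "send_rows", "kwargs": {
  "steps": [
    [0,0,0,0,0,0],
    [0,0,0,0,0,0],
    [0,0,0,0,0,0],
    [0,0,0,0,0,0],
    [0,0,0,0,0,0],
    [0,0,0,0,0,0],
    [0,0,0,0,0,0],
    [0,0,0,0,0,0]
  ],
  "claw": 0
}}

```text
clock: 28.35
tcp_pos: [0.5866, -0.3133, 0.0612]
orientation: [3.141, 0.0, 1.544]
wrist_force: [-0.3, -0.3, 6.2]
finger_gap: 0.292
grip_force: 58.9
```

```bash
python3 -c "
from h import *
print(atz('side',(284.5,291.7),.061),atz('top',(257.85,351.7),.061),tri((257.85,351.7),(284.5,291.7)))
go(480,-44.4,140,93.8)
"
```

```text
[ 0.4799633  -0.04323213  0.061     ] [ 0.48017862 -0.04412674  0.061     ] (array([ 0.47997698, -0.04406648,  0.06174001]), np.float64(0.00038619983119405493))
t 28.35 p [ 586.6 -313.3   61.2] rpy [179.9   0.   88.5] F [-0.3 -0.3  6.2] gap 0.292 grip 58.9
shift cm [ 26.59 -11.38  -7.88] turn z -5.3
```

Call:
{"fn": "send_rows", "kwargs": {
  "steps": [
    [0,0,-1,0,0,0],
    [0,0,-2,0,0,0],
    [0,0,-3,0,0,0],
    [1,-0.4,-2.5,0,0,0],
    [3,-1.3,-1,0,0,0],
    [3.6,-1.55,0,0,0,0],
    [3.8,-1.6,0,0,0,0],
    [3.8,-1.6,0,0,0,0]
  ]
}}

```text
clock: 29.15
tcp_pos: [0.5251, -0.158, 0.156]
orientation: [3.141, -0.0, 1.544]
wrist_force: [0.9, 0.9, -1.6]
finger_gap: 0.291
grip_force: 59.5
```

Call:
{"fn": "send_rows", "kwargs": {
  "steps": [
    [3.8,-1.6,0,0,0,0],
    [3.8,-1.6,0,0,0,0],
    [2.8,-1.2,0,0,0,0],
    [1,-0.5,0,0,0,-2],
    [0,0,0,0,0,-3.3],
    [0,0,0,0,0,0],
    [0,0,0,0,0,0],
    [0,0,0,0,0,0]
  ]
}}

```text
clock: 29.95
tcp_pos: [0.4803, -0.0448, 0.1555]
orientation: [3.141, 0.0, 1.634]
wrist_force: [0.5, -0.8, -1.7]
finger_gap: 0.291
grip_force: 59.4
```

```bash
python3 -c "
from h import *
go(480,-44.2,112,93.8)
"
```

```text
t 29.95 p [480.3 -44.8 155.5] rpy [180.    0.   93.6] F [ 0.5 -0.8 -1.7] gap 0.291 grip 59.4
shift cm [ 0.06 -0.02  4.35] turn z -0.2
```

Call:
{"fn": "send_rows", "kwargs": {
  "steps": [
    [0.05,0,1,0,0,0],
    [0,0,1.5,0,0,0],
    [0,0,1,0,0,0],
    [0,0,0.4,0,0,0],
    [0,0,0,0,0,0],
    [0,0,0,0,0,0],
    [0,0,0,0,0,0],
    [0,0,0,0,0,0]
  ]
}}

```text
clock: 30.75
tcp_pos: [0.4802, -0.0436, 0.1168]
orientation: [3.141, 0.0, 1.636]
wrist_force: [-0.0, -0.5, -2.3]
finger_gap: 0.29
grip_force: 59.5
```

```bash
python3 -c "
from h import *
go(480,-44.2,78,93.8)
snap('side','s7.png')
A=cv2.imread('pics/s7.png')
cv2.imwrite('pics/s7c.png',cv2.resize(A[230:320,250:370],(800,600),interpolation=cv2.INTER_CUBIC))
p=arm.observe()['tcp_pos']
for z in(.061,.066): r,c=proj('side',[.480,-.0442,z]); print((c-250+.5)*6.667,(r-230+.5)*6.667)
"
```

```text
t 30.75 p [480.2 -43.6 116.8] rpy [180.    0.   93.8] F [-0.  -0.5 -2.3] gap 0.29 grip 59.5
shift cm [-0.06 -0.02  3.88] turn z -0.0
282.3180413710598 368.80078825406
281.5635818830261 355.9507791723597
```

View pics/s7c.png

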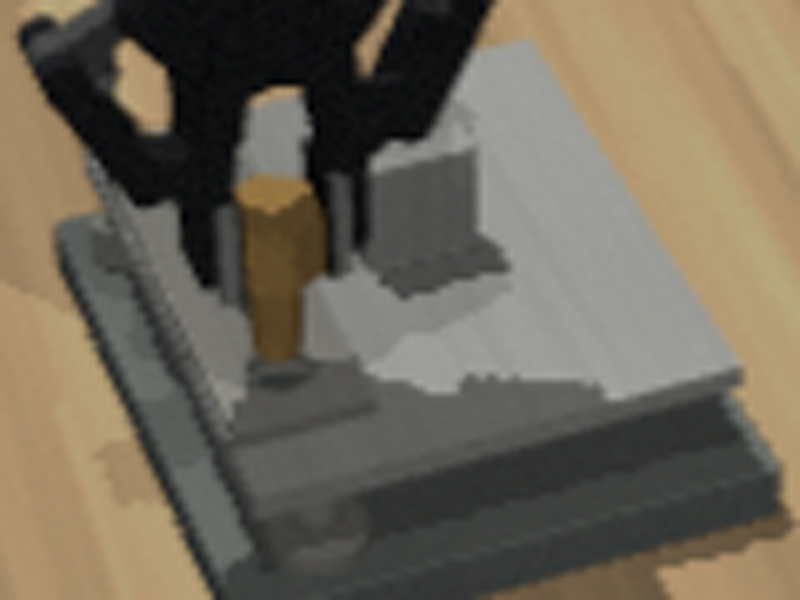

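Call:
{"fn": "send_rows", "kwargs": {
  "steps": [
    [-0.1,0.08,0.3,0,0,0],
    [0,0,0.2,0,0,0],
    [0,0,0.1,0,0,0],
    [0,0,0.1,0,0,0],
    [0,0,0.1,0,0,0],
    [0,0,0.1,0,0,0],
    [0,0,0,0,0,0],
    [0,0,0,0,0,0]
  ]
}}

```text
clock: 31.6
tcp_pos: [0.4808, -0.0445, 0.1074]
orientation: [-3.142, 0.0, 1.636]
wrist_force: [-0.6, 0.4, -1.7]
finger_gap: 0.291
grip_force: 59.5
```

Call:
{"fn": "send_rows", "kwargs": {
  "steps": [
    [0,0,0.1,0,0,0],
    [0,0,0.1,0,0,0],
    [0,0,0.1,0,0,0],
    [0,0,0.1,0,0,0],
    [0,0,0,0,0,0],
    [0,0,0,0,0,0],
    [0,0,0,0,0,0],
    [0,0,0,0,0,0]
  ]
}}

```text
clock: 32.4
tcp_pos: [0.4808, -0.0445, 0.1034]
orientation: [3.142, 0.0, 1.636]
wrist_force: [0.3, -0.6, -1.7]
finger_gap: 0.29
grip_force: 59.5
```

Call:
{"fn": "send_rows", "kwargs": {
  "steps": [
    [0,0,0.2,0,0,0],
    [0,0,0.2,0,0,0],
    [0,0,0.2,0,0,0],
    [0,0,0.2,0,0,0],
    [0,0,0.2,0,0,0],
    [0,0,0.2,0,0,0],
    [0,0,0.2,0,0,0],
    [0,0,0,0,0,0]
  ]
}}

```text
clock: 33.2
tcp_pos: [0.4807, -0.0445, 0.0891]
orientation: [-3.141, -0.0, 1.636]
wrist_force: [0.6, 0.1, -1.3]
finger_gap: 0.292
grip_force: 59.5
```

Call:
{"fn": "send_rows", "kwargs": {
  "steps": [
    [0,0,0.2,0,0,0],
    [0,0,0.2,0,0,0],
    [0,0,0.1,0,0,0],
    [0,0,0.1,0,0,0],
    [0,0,0.1,0,0,0],
    [0,0,0.05,0,0,0],
    [0,0,0,0,0,0],
    [0,0,0,0,0,0]
  ]
}}

```text
clock: 34.0
tcp_pos: [0.4808, -0.0445, 0.0819]
orientation: [3.142, -0.0, 1.636]
wrist_force: [-0.1, 0.4, -1.7]
finger_gap: 0.29
grip_force: 59.5
```

Call:
{"fn": "send_rows", "kwargs": {
  "steps": [
    [0,0,0.05,0,0,0],
    [0,0,0.05,0,0,0],
    [0,0,0,0,0,0],
    [0,0,0,0,0,0],
    [0,0,0,0,0,0],
    [0,0,0,0,0,0],
    [0,0,0,0,0,0],
    [0,0,0,0,0,0]
  ]
}}

```text
clock: 34.8
tcp_pos: [0.4808, -0.0445, 0.0809]
orientation: [3.142, 0.0, 1.636]
wrist_force: [0.3, 0.3, -2.7]
finger_gap: 0.29
grip_force: 59.5
```

Call:
{"fn": "send_rows", "kwargs": {
  "steps": [
    [0,0,0,0,0,0],
    [0,0,0,0,0,0],
    [0,0,0,0,0,0],
    [0,0,0,0,0,0],
    [0,0,0,0,0,0],
    [0,0,0,0,0,0],
    [0,0,0,0,0,0],
    [0,0,0,0,0,0]
  ],
  "claw": 4.5
}}

```text
clock: 35.6
tcp_pos: [0.4808, -0.0445, 0.0809]
orientation: [3.142, 0.0, 1.636]
wrist_force: [-0.2, 0.5, -0.1]
finger_gap: 0.526
grip_force: 0.0
```

Call:
{"fn": "send_rows", "kwargs": {
  "steps": [
    [0,0,-1,0,0,0],
    [0,0,-2,0,0,0],
    [0,0,-3,0,0,0],
    [0,0,-3,0,0,0],
    [-3,0,-2,0,0,0],
    [-4,0,0,0,0,0],
    [-4,0,0,0,0,0],
    [-4,0,0,0,0,0]
  ]
}}

```text
clock: 36.4
tcp_pos: [0.4907, -0.1954, 0.192]
orientation: [3.14, 0.0, 1.637]
wrist_force: [0.8, -0.3, -0.1]
finger_gap: 0.526
grip_force: 0.0
```

Call:
{"fn": "send_rows", "kwargs": {
  "steps": [
    [-4,0,0,0,0,0],
    [-4,0,0,0,0,0],
    [-4,0,0,0,0,0],
    [0,0,0,0,0,0],
    [0,0,0,0,0,0],
    [0,0,0,0,0,0],
    [0,0,0,0,0,0],
    [0,0,0,0,0,0]
  ]
}}

```text
clock: 37.2
tcp_pos: [0.4988, -0.3127, 0.1911]
orientation: [3.141, -0.0, 1.638]
wrist_force: [-0.4, 0.4, -0.1]
finger_gap: 0.529
grip_force: 0.0
```

```bash
python3 -c "
from h import *
go(480,-44.2,78,93.8)
snap('side','s8.png');snap('top','t8.png')
A=cv2.imread('pics/s8.png');B=cv2.imread('pics/t8.png')
a=cv2.resize(A[230:320,250:370],(400,300),interpolation=cv2.INTER_CUBIC)
b=cv2.resize(B[200:290,290:380],(400,300),interpolation=cv2.INTER_CUBIC)
c=cv2.resize(A,(400,300))
d=cv2.resize(B,(400,300))
cv2.imwrite('pics/m8.png',np.vstack([np.hstack([a,b]),np.hstack([c,d])]))
r,c=proj('side',[.4802,-.0443,.083]);print((c-250+.5)*3.33,(r-230+.5)*3.33)
"
```

```text
t 37.2 p [ 498.8 -312.7  191.1] rpy [180.   -0.   93.9] F [-0.4  0.4 -0.1] gap 0.529 grip 0.0
shift cm [26.91 -0.07 11.31] turn z 0.1
139.71960353658739 155.74922828797722
```

View pics/m8.png

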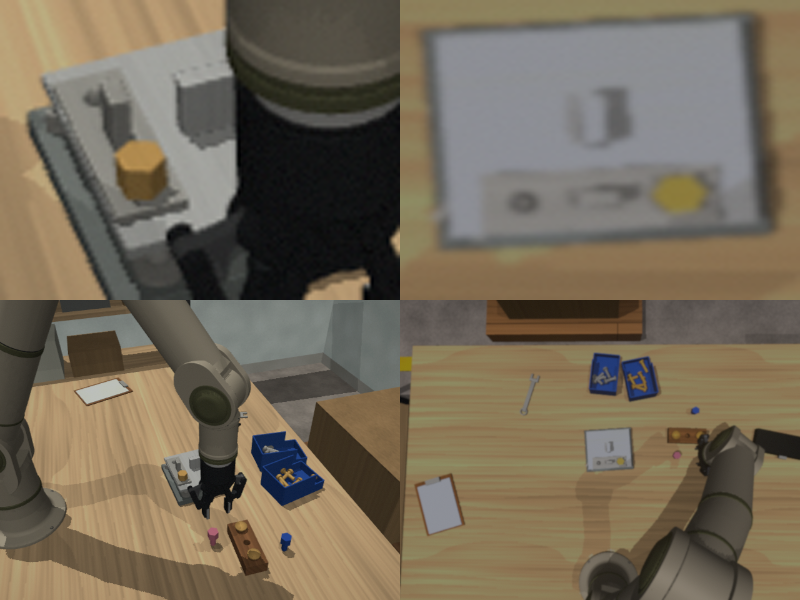

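The picture shows the hex head resting on the template: the top of the head is at crop (142,155), against a predicted (140,156) when fully seated. The template lies flat over the pin. The dome-headed bolts and the spanner have not moved.

```bash
python3 -c "
from workcell import arm
print(arm.finish_job())"
```

```text
the job is handed in; nothing more can be done
None
```

I handed the job in at about 37 s: the stage sits in its three seats, the template lies flat over the pin, and the hex bolt's head rests on the template; the hand-in returned no verdict, so this rests on the last pictures and force readings.

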